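Loosen the locking collar of the wide sensor port

TASK

Loosen the wide sensor port's knurled locking collar with a fingertip: roll it counter-clockwise (seen from above) until the raised rib on the collar's top has come round to the fixed rib on the port's cap for the second time, and leave the two ribs in line there. Only push along the rim with the fingers; grasp and lift nothing. Leave the narrow port's collar and the loose things around as they are.

Things in the scene. Friction and masses are not known exactly. Their poses are not given: they have to be found in the camera images.
- wide_port: the larger of two round sensor ports fixed to the table: grey flange 113 mm across and 10 mm thick, grey barrel 77 mm across, knurled aluminium collar, and inside it a black fixed cap 50 mm across, top 91 mm above the table. Origin: on the axis, at the table; z up. A fixed white index rib (22 mm long, 5 mm wide, top at 94 mm) on the cap points along +x from the axis
- collar_mid (a point): centre of the wide port's collar, 71 mm above the table. The collar spans heights 56 to 86 mm; 93 mm across its ten upright grip ribs (6.4 mm wide, standing 6.5 mm out of an 80 mm round, 36 degrees apart, at 18, 54, ... degrees from its index rib). A fingertip beside the rim between two grip ribs, swept round the axis, pushes the collar with it; it is too wide to pinch
- collar (a joint): angle of the wide port's collar in rad, growing counter-clockwise seen from above (loosening). The collar's black index rib is in line with the fixed white rib at 0, 6.28 and 12.57; it starts between 0.7 and 5.0, so the first meeting is at 6.28 and the second at 12.57. It can turn on to 18.85. Light friction of 0.06 N m holds it wherever it is left
- rib (a point): middle of the index rib (about 10 mm long, 5 mm wide, 2.5 mm high, black, lying radially) on top of the wide port's collar, 34 mm from the axis, 88 mm above the table; it turns with the collar
- mark (a point): outer end of the fixed white index rib on the wide port's cap, 20 mm from the axis, 93 mm above the table
- narrow_port: the smaller port, made alike and also fixed: flange 78 mm across, collar 58 mm across its eight grip ribs between 46 and 70 mm above the table, cap top at 75 mm (rib 78 mm). Origin on the axis at the table. To be left alone
- narrow_collar (a joint): angle of the narrow port's collar in rad, growing counter-clockwise; starts at 0.5 and is to stay there
- strip_box: small flat red carton, 59x98x32 mm, loose, stands on the table; origin at the centre of its underside; to be left alone
- vial: small white vial, 22 mm wide, 46 mm tall, loose, stands on the table; origin at the centre of its underside; to be left alone
- tape: roll of tape lying flat, 60 mm wide, 48 mm tall, loose, stands on the table; origin at the centre of its underside; to be left alone
- cup: clear measuring cup with a side handle, 68x92x79 mm, loose, stands on the table; origin at the centre of its underside; to be left alone
- orange_bottle: white bottle with an orange cap, 70 mm wide, 190 mm tall, loose, stands on the table; origin at the centre of its underside; to be left alone

How it is judged:
By the outcome, as a careful person would: the job done as asked, in the order asked, and still so for the second after the job is handed in, with the robot touching nothing.
It also fails if it takes over 58 s, if anything falls off the work surface, if the arm or the gripper's body presses on something with over 40 N, if the wrist force passes 120 N, or if a joint passes its speed limit or range.

ROBOT

A 6-joint arm with a two-finger parallel gripper is mounted at the origin on the work surface; the furniture and walls round the work are solid. World frame = base frame: x ahead of the robot, y to its left, z up, the work surface at z = 0. Lengths are in m, angles in rad, forces in N, time in s.
With the tool pointing down it reaches from about 0.425 to 0.95 m from the base axis. Payload 3.5 kg.
Tool frame: the origin (TCP) lies at the very end of the fingers, on their centre line; the grasp point (between the pads) lies arm.pinch_z behind it (arm.pinch_z is the distance from the TCP to the grasp point, in m); z points along the fingers, y is the line along which they close (so a half turn about z gives the same grasp; the last joint's range is limited). The gripper opens to 85 mm and grips with 20 to 120 N. Pads are 22 mm wide; open, the fingers measure 114 mm over their backs; the gripper's body (76 mm by 85 mm) begins 54 mm behind the grasp point. The pads swing forward as they close: fully open they stand 13 mm farther back than shut.
Start: joints at [-1.282, 0.286, 1.577, -0, 1.279, -0.15], TCP at [0.287, -0.611, 0.231] pointing down, gripper open.
Joint ranges: [-2.77, 2.77], [-0.9, 2.22], [0.21, 2.48], [-1.53, 4.67], [0.24, 2.81], [-2.84, 2.84]. Speed limits (rad/s): [2.79, 2.79, 3.14, 3.14, 3.14, 3.14].

INTERFACE

Orientations are given as a unit quaternion [w, x, y, z].
In Python, from station import arm gives the robot as it stands.
- The arm moves only by the tool move_arm, never from a script. Its argument "plan" is a list of rows, each a list of 4 numbers: the shift along the tool's x, y, z in mm, then the turn about the tool's z in rad. In form: [[tx, ty, tz, twist], ...]. A call has 1 to 5 rows; each row shifts and turns the commanded pose from where the row before left it, along the tool's axes as they then stand; what a row does not reach is not made up. A row lasts 1/8 s, in which the tool goes at most 62.5 mm and 10.7 degrees, less where a joint would pass 70% of its speed; a pose out of reach is approached as far as the arm can. A call is refused whole if a number of a shift passes 62.5 or a number of a turn 0.188, either way. A call with a gripper value outside its range is refused whole. "jaw" is the gripper command: -1 is fully open, 1 is shut, values between are in proportion, set as the call begins (left out, the last holds). The fingers move at their own pace and stop on an object; the grip force is fixed at half the most. Time passes only in rows, so rows that do not move let the fingers close. It gives the time, the measured TCP pose, the force, the opening and the grip force at its end, in the units of the state.
- arm.state(): the state, without advancing time (a new reading comes with each control period).
- arm.read_camera(name): name is "side" or "top" or "wrist"; returns (picture, depth): 384x512x3 uint8, red, green, blue; 384x512 float32, m along the optical axis (not along the pixel's ray), 0 where there is no reading.
- arm.camera_params(name): a dict with "vertical_fov" (degrees; the focal length in pixels is half the picture's height over the tangent of half this angle, whatever the lens; pixels are square), "cx", "cy" (the principal point, pixels), "camera_from_world" (4x4, takes a point from world to camera coordinates). Camera axes: x right, y down, z forward; pixel columns grow to the right and rows downward; lengths in m; the calibration is good to about 2 mm. A picture is of the moment at which its call begins: read the wrist's pose just before it. camera_params takes no time and is no camera call; for the wrist camera it gives the pose at the moment of the call.
- arm.sign_off(): hands the job in; it is judged then, once.
The state is a dict: "time": time; "joint_positions": joint angles; "qvel": joint speeds; "tau": joint torques, N m; "tcp_pos": TCP position; "eef_rot": TCP orientation; "force": force on the tool from outside, world axes, zero at the start; "moment": the same for the moment, N m; "gripper_width": finger opening in m; "grasp_force": force on a finger pad.
Only numpy, scipy, OpenCV 4.12 (cv2) and the standard library are available. Lean on these libraries where they do the work, as an engineer would, in place of code of your own. Each camera call takes 0.05 s, during which the arm holds its last target. There are 200 camera calls.

## Working session

There is one attempt and no reset: what is moved stays moved. The work goes in short steps, Python scripts to look and compute and a tool call to move; the robot and the scene stay as the last step left them, time stands still between calls to the robot, and variables do not carry over. Pictures are saved under pics/ and viewed, at most 10 in all, crops included, and the job is handed in when it is done.

Besides the shell and the picture viewer there is one more tool, called after "Request:" as name(argument=value, ...) on one line, values as JSON. move_arm: Moves the arm, as the interface text tells. Its arguments: {"type":"object","properties":{"plan":{"type":"array","items":{"type":"array","items":{"type":"number"}}},"jaw":{"type":"number"}},"required":["plan"]}

```bash
mkdir -p pics
python3 - <<'E'
from station import arm
import cv2,numpy as np
s=arm.state();print(s['time'],s['tcp_pos'],s['eef_rot'],getattr(arm,'pinch_z',None))
ims=[]
for n in('top','side'):
    p,d=arm.read_camera(n);np.savez(f'{n}0.npz',p=p,d=d)
    cv2.imwrite(f'pics/{n}0.png',p[:,:,::-1]);c=arm.camera_params(n);print(n,c['vertical_fov'],c['cx'],c['cy'],np.round(c['camera_from_world'],4).tolist())
E
```

```text
0.0 [ 0.28661762 -0.61040613  0.22991095] [-1.20380370e-03  9.76025685e-01  2.17652025e-01 -9.10369222e-05] 0.0187
top 47.49536066011492 255.13354462554975 192.9774275040834 [[0.0082, -0.9999, 0.0147, -0.0416], [-0.9956, -0.0095, -0.0928, 0.4399], [0.093, -0.0139, -0.9956, 0.9944], [0.0, 0.0, 0.0, 1.0]]
side 42.31074455393435 258.49048648645436 191.81935880237208 [[0.9987, 0.0484, -0.0136, -0.4377], [0.0184, -0.6039, -0.7969, 0.0386], [-0.0467, 0.7956, -0.604, 1.2734], [0.0, 0.0, 0.0, 1.0]]
```

View pics/top0.png

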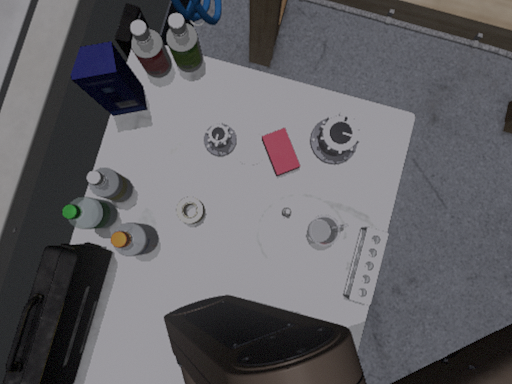

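View pics/side0.png

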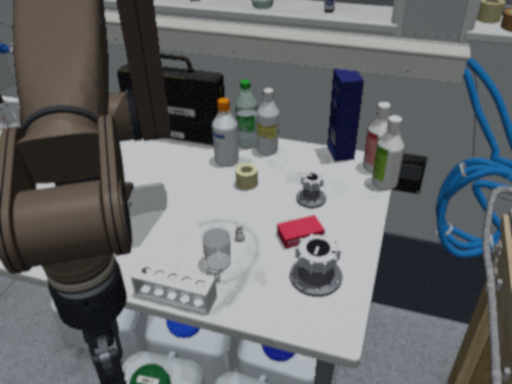

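The top view shows the wide port at about (338,135), the red carton at (281,152), and the narrow port at (219,138). The side view shows the wide port at about (317,260).

```bash
cat > h.py <<'E'
import numpy as np,cv2
from station import arm
def ray(c,u,v,z):
    f=192/np.tan(np.radians(c['vertical_fov']/2));T=np.array(c['camera_from_world']);R,t=T[:3,:3],T[:3,3]
    o=-R.T@t;d=R.T@np.array([(u-c['cx'])/f,(v-c['cy'])/f,1]);return o+d*(z-o[2])/d[2]
def proj(c,p):
    f=192/np.tan(np.radians(c['vertical_fov']/2));T=np.array(c['camera_from_world']);q=T[:3,:3]@p+T[:3,3]
    return c['cx']+f*q[0]/q[2],c['cy']+f*q[1]/q[2]
E
python3 - <<'E'
from h import *
o=[]
for n,(x0,y0,w) in (('top',(300,100,75)),('side',(280,220,75))):
    p=np.load(f'{n}0.npz')['p'][:,:,::-1];c=arm.camera_params(n)
    crop=p[y0:y0+w,x0:x0+w];o.append(cv2.resize(crop,(400,400),interpolation=cv2.INTER_CUBIC))
    m=(crop.max(2)<45).astype('uint8')
    k,l,s,ce=cv2.connectedComponentsWithStats(m)
    for i in range(1,k):
        if s[i,4]>15:
            u,v=ce[i]+[x0,y0];print(n,s[i],u,v,ray(c,u,v,.091).round(4))
cv2.imwrite('pics/crop0.png',np.hstack(o))
c=arm.camera_params('top')
for nm,u,v,z in(('carton',281,152,.03),('narrow',219,135,.07),('cup',322,231,.07),('vial',286,212,.04)):print(nm,ray(c,u,v,z).round(3))
E
```

```text
side [ 28  21  20  14 165] 318.08484848484846 246.47878787878787 [ 0.5722 -0.2237  0.091 ]
carton [ 0.536 -0.097  0.03 ]
narrow [0.565 0.045 0.07 ]
cup [ 0.353 -0.185  0.07 ]
vial [ 0.396 -0.108  0.04 ]
```

View pics/crop0.png

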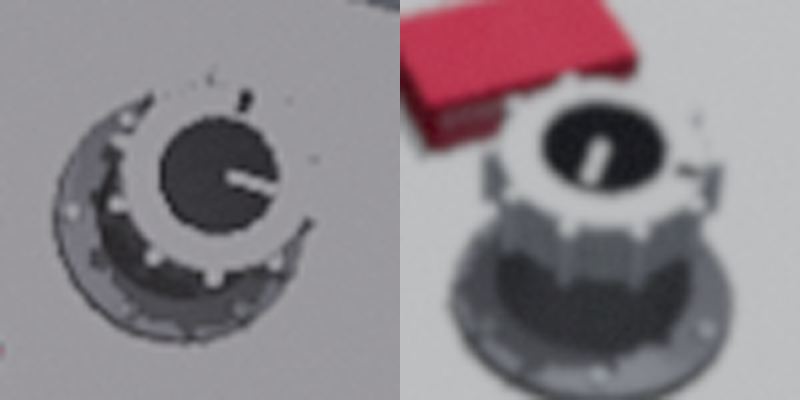

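The wide port's cap is at about (340.9,132.8) in the top view, with the white rib pointing to about -105° and the black rib at about -20° in world. The collar therefore starts near 1.48 rad and needs about 635° CCW. I'll close the fingers and move over the port.

Request:
move_arm(plan=[[52,-29,0,0],[52,-29,0,0],[52,-29,0,0],[52,-29,0,0],[52,-29,0,0]], jaw=1)

```text
time: 0.72
tcp_pos: [0.4612, -0.3674, 0.2308]
eef_rot: [-0.0, 0.976, 0.218, -0.0]
force: [0.2, -0.4, 0.4]
gripper_width: -0.0001
grasp_force: 0.0
```

Run:
```python
from h import *
print(ray(arm.camera_params('top'),340.9,132.8,.091))
c=arm.camera_params('wrist');s=arm.state()
p,d=arm.read_camera('wrist');cv2.imwrite('pics/w0.png',p[:,:,::-1])
T=np.array(c['camera_from_world']);print('cam',-T[:3,:3].T@T[:3,3],'fwd',T[2,:3],'right',T[0,:3])
print(s['time'],s['tcp_pos'],s['joint_positions'],s['gripper_width'])
```

```text
[ 0.56844912 -0.22430036  0.091     ]
cam [ 0.53244988 -0.33361235  0.37323106] fwd [-0.27575798 -0.12902941 -0.95252766] right [ 4.25080515e-01 -9.05155431e-01 -4.48985531e-04]
0.725 [ 0.46121516 -0.3674281   0.23083527] [-8.44701112e-01  1.00959477e-01  1.79219446e+00  1.20264764e-04
  1.24906212e+00  2.87548943e-01] -0.00011939245641372616
```

View pics/w0.png

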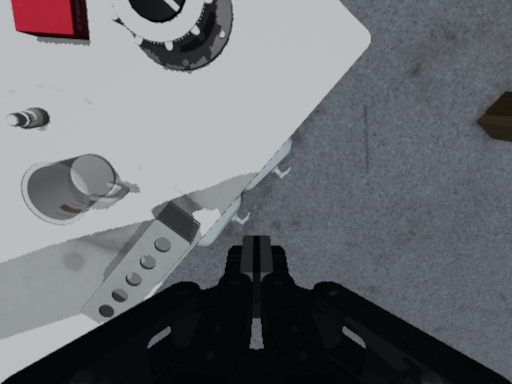

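The wrist view shows the shut fingertips as a narrow peg at about (257,240–275), with the port at the top near (165,5). I'll move so the port sits just ahead along tool x and in the camera's view.

Request:
move_arm(plan=[[33,-27,0,0],[33,-27,0,0],[33,-27,0,0],[0,0,0,0]])

```text
time: 1.27
tcp_pos: [0.5163, -0.2516, 0.2308]
eef_rot: [-0.001, 0.976, 0.22, -0.0]
force: [0.1, -0.4, 0.3]
gripper_width: -0.0001
grasp_force: 0.0
```

```bash
cat >> h.py <<'E'
def look(name=None):
    s=arm.state();c=arm.camera_params('wrist');p,d=arm.read_camera('wrist')
    if name:cv2.imwrite(f'pics/{name}.png',p[:,:,::-1])
    return s,c,p,d
def head(s):
    w,x,y,z=s['eef_rot'];return 2*np.arctan2(y,x)
def rel(s,P): # world xy offset -> tool xy, mm
    h=head(s);d=(np.array(P[:2])-s['tcp_pos'][:2])*1000
    return d@[np.cos(h),np.sin(h)],d@[np.sin(h),-np.cos(h)]
E
python3 - <<'E'
from h import *
s,c,p,d=look('w1');np.savez('w1.npz',p=p,d=d)
print(s['tcp_pos'],c['vertical_fov'],proj(c,np.array([.570,-.224,.091])),proj(c,s['tcp_pos']))
f=192/np.tan(np.radians(c['vertical_fov']/2))
for r in range(236,300,6):
    m=np.where((d[r]>0)&(d[r]<.2))[0]
    if len(m):
        print(r,m.min(),m.max(),d[r,m].min().round(4),d[r,257].round(4),'w',((m.max()-m.min())*d[r,m].mean()/f*1000).round(1))
E
```

```text
[ 0.51628929 -0.25159756  0.23080624] 64.53060553291223 (np.float64(254.56735693688196), np.float64(116.16931179770756)) (np.float64(256.8028435720071), np.float64(252.36813869001898))
236 244 269 0.1495 0.1512 w 12.4
242 243 270 0.1436 0.1454 w 12.9
248 230 283 0.1379 0.1396 w 24.9
254 228 285 0.1319 0.1345 w 25.8
260 227 286 0.1279 0.1284 w 25.8
266 226 287 0.1231 0.1242 w 25.7
272 225 288 0.1174 0.1204 w 25.1
278 220 293 0.1109 0.122 w 27.6
284 173 340 0.1073 0.1219 w 61.2
290 162 351 0.104 0.1224 w 67.9
296 151 362 0.1031 0.1242 w 73.9
```

View pics/w1.png

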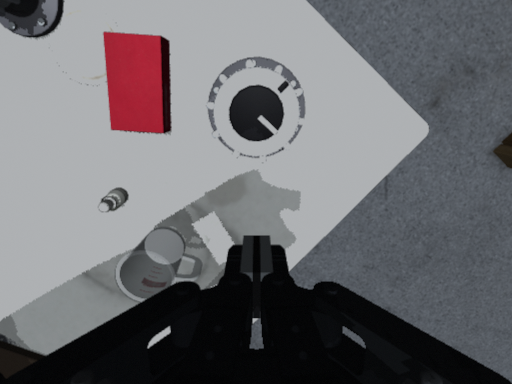

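```bash
python3 - <<'E'
from h import *
z=np.load('w1.npz');p,d=z['p'],z['d'];c=arm.camera_params('wrist');s=arm.state()
f=192/np.tan(np.radians(c['vertical_fov']/2));T=np.array(c['camera_from_world']);R,t=T[:3,:3],T[:3,3]
h=head(s)
def w(u,v):
    D=d[v,u];q=R.T@(np.array([(u-c['cx'])/f*D,(v-c['cy'])/f*D,D])-t);return q
def tool(u,v):
    q=w(u,v)-s['tcp_pos'];return np.round(np.array([q@[np.cos(h),np.sin(h),0],q@[np.sin(h),-np.cos(h),0],q[2]])*1000,1)
for v in (236,239,242,245,246,248,250,254,260,266,272):print(v,[tool(u,v).tolist() for u in(233,248,257)])
g=p.max(2).astype(int);y0,x0=60,205
m=(p[y0:165,x0:310].max(2)<60).astype('uint8')
k,l,st,ce=cv2.connectedComponentsWithStats(m)
P={}
for i in range(1,k):
    if st[i,4]>20:
        a=ce[i]+[x0,y0];print(st[i],a,ray(c,*a,.091),w(int(a[0]),int(a[1])))
# cap circle via min enclosing circle
i=1+np.argmax(st[1:,4]);cn=cv2.findContours((l==i).astype('uint8'),0,1)[0][0]
(a,b),r=cv2.minEnclosingCircle(cn);print('cap',a+x0,b+y0,r,ray(c,a+x0,b+y0,.091),'r mm',r*.28/f*1000)
E
python3 - <<'E'
import cv2,numpy as np
p=np.load('w1.npz')['p'][:,:,::-1]
cv2.imwrite('pics/w1c.png',cv2.resize(p[50:170,200:320],(600,600),interpolation=cv2.INTER_CUBIC))
E
```

```text
236 [[-103.2, -31.6, -230.8], [12.2, -4.4, 5.7], [12.0, 0.1, 5.1]]
239 [[-107.9, -31.8, -231.3], [12.0, -4.3, 8.4], [11.9, 0.1, 8.3]]
242 [[-112.6, -31.9, -231.6], [11.7, -4.3, 11.0], [11.8, 0.1, 11.2]]
245 [[7.8, -11.8, 6.7], [12.0, -4.2, 14.6], [12.2, 0.0, 15.1]]
246 [[8.4, -11.7, 8.9], [12.0, -4.1, 15.6], [12.4, 0.0, 16.3]]
248 [[7.6, -11.6, 9.5], [12.1, -4.1, 17.8], [11.8, 0.0, 17.3]]
250 [[7.8, -11.5, 11.8], [11.8, -4.0, 19.1], [12.3, 0.0, 19.9]]
254 [[78.9, -0.4, 142.4], [11.9, -3.9, 22.9], [11.8, 0.0, 22.7]]
260 [[7.8, -10.8, 21.1], [12.1, -3.8, 28.3], [12.4, 0.0, 28.8]]
266 [[8.0, -10.4, 26.5], [12.0, -3.7, 33.0], [12.2, 0.0, 33.3]]
272 [[13.2, -9.3, 39.2], [12.2, -3.6, 37.7], [12.0, -0.0, 37.4]]
[73 22 10 10 54] [282.64814815  86.35185185] [ 0.60310245 -0.237027    0.091     ] [ 0.6032805  -0.23655595  0.08817519]
[  25   26   53   55 2165] [255.17736721 112.00923788] [ 0.57309252 -0.22454742  0.091     ] [ 0.57294184 -0.22443461  0.0891928 ]
cap 256.0 112.64151000976562 27.545879364013672 [ 0.57291073 -0.22545125  0.091     ] r mm 25.361062970730956
```

View pics/w1c.png

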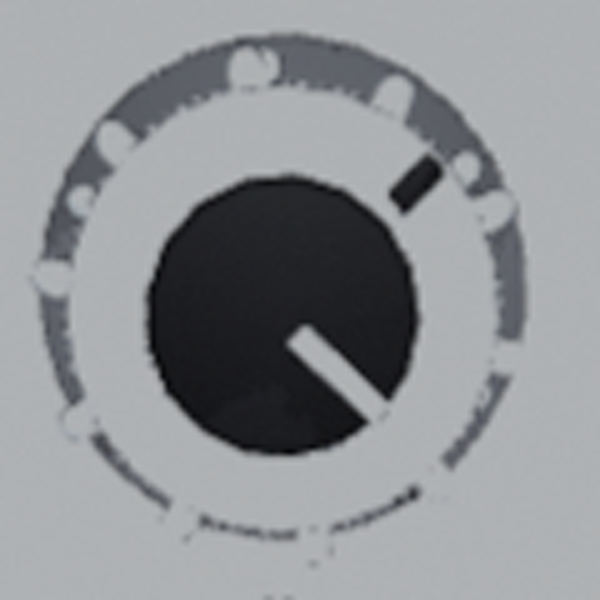

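The wrist crop shows the cap centre at (256,112.6), the black rib at (283,86), and the white rib's end near (277,131). The axis is about (0.5725,-0.225) and the collar is at about 85.6°. The pads form a 12.5 mm nose ahead of the shoulders, which fits a gap between grip ribs. I'll go down outside the rim.

Request:
move_arm(plan=[[-7,-12,0,0.17],[0,0,55,0],[0,0,55,0],[0,0,53,0],[0,0,0,0]])

```text
time: 1.95
tcp_pos: [0.5003, -0.2447, 0.0632]
eef_rot: [-0.004, 0.991, 0.133, -0.004]
force: [0.6, 0.1, -0.4]
gripper_width: 0.0005
grasp_force: 0.0
```

```bash
cat >> h.py <<'E'
def ang(c,p,A=(.5725,-.225)):
    # black index rib: dark blob in the 29..39 mm ring at z .0885; white rib: bright in cap 12..21 mm at .094
    v,u=np.mgrid[0:384,0:512];out=[]
    for z,r0,r1,dark in((.0885,29,39,1),(.094,6,20,0)):
        O=ray(c,0,0,z);X=ray(c,1,0,z)
        f=192/np.tan(np.radians(c['vertical_fov']/2));T=np.array(c['camera_from_world']);R,t=T[:3,:3],T[:3,3];o=-R.T@t
        D=np.stack([(u-c['cx'])/f,(v-c['cy'])/f,np.ones(u.shape)],-1)@R
        q=(o+D*((z-o[2])/D[...,2:]))[...,:2]-A;q*=1000;r=np.hypot(q[...,0],q[...,1])
        g=p.max(2);m=(r>r0)&(r<r1)&((g<60) if dark else (g>110))
        k,l,st,ce=cv2.connectedComponentsWithStats(m.astype('uint8'))
        if k<2: out.append((None,0));continue
        i=1+np.argmax(st[1:,4]);qq=q[l==i].mean(0);out.append((np.degrees(np.arctan2(qq[1],qq[0])),st[i,4],np.hypot(*qq)))
    return out
E
python3 - <<'E'
from h import *
s,c,p,d=look('w2')
print(s['tcp_pos'],np.degrees(head(s)),s['joint_positions'],rel(s,(.5725,-.225)),ang(c,p))
m=(p[:,:,:].max(2)<60)[:230,100:400].astype('uint8')
E
```

```text
[ 0.50025125 -0.24473869  0.06323495] 15.312317722122422 [-6.37032087e-01  2.36435641e-01  1.97445017e+00 -4.02641633e-04
  9.42441997e-01  6.66752470e-01] (np.float64(74.89657299741395), np.float64(0.041498809868037397)) [(np.float64(-18.68774293880173), np.int32(395), np.float64(33.334228392424535)), (np.float64(-107.50387004887583), np.int32(531), np.float64(12.830753529644749))]
```

View pics/w2.png

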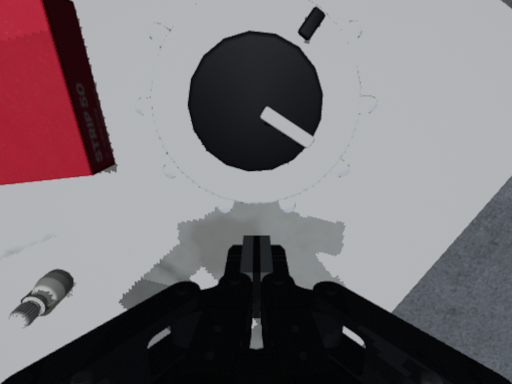

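The view shows the cap centred at (256,101) and grip ribs at (225,206) and (288,206), so the gap is straight ahead of the nose. I'll refine the axis from the cap circle in this image.

Run:
```python
from h import *
c=arm.camera_params('wrist');s=arm.state();p=cv2.imread('pics/w2.png')
m=(p.max(2)<60).astype('uint8');m[:25]=0;m[180:]=0;m[:,:170]=0;m[:,330:]=0
k,l,st,ce=cv2.connectedComponentsWithStats(m);i=1+np.argmax(st[1:,4])
cn=cv2.findContours((l==i).astype('uint8'),0,1)[0][0]
h=cv2.convexHull(cn)[:,0]
P=np.array([ray(c,*q,.091)[:2] for q in h]);(a,b),r=cv2.minEnclosingCircle((P*1000).astype('float32'))
print(a,b,r,s['tcp_pos'],rel(s,(a/1000,b/1000)),ang(c,p,(a/1000,b/1000)))
```

```text
574.8463134765625 -225.45924377441406 25.101959228515625 [ 0.50275774 -0.24625609  0.0668123 ] (np.float64(75.02176574956721), np.float64(-1.0031757009718376)) [(np.float64(-20.349831099320852), np.int32(430), np.float64(34.092989514828695)), (np.float64(-107.09296459911624), np.int32(516), np.float64(12.787819616202238))]
```

Request:
move_arm(plan=[[8,-1,0,0],[8,-1,0,0],[0,0,0,0],[0,0,0,0]])

```text
time: 2.5
tcp_pos: [0.5197, -0.2399, 0.0691]
eef_rot: [0.0, 0.991, 0.134, 0.0]
force: [0.4, 0.3, -0.3]
gripper_width: 0.0002
grasp_force: 0.0
```

Run:
```python
from h import *
s=arm.state();A=(.573,-.225)
print(s['tcp_pos'],np.degrees(head(s)),rel(s,A))
s,c,p,d=look('w3');c=arm.camera_params('wrist');s=arm.state()
m=(p.max(2)<60).astype('uint8');m[185:]=0;m[:,:170]=0;m[:,340:]=0
k,l,st,ce=cv2.connectedComponentsWithStats(m);i=1+np.argmax(st[1:,4]);print(st[i])
h=cv2.convexHull(cv2.findContours((l==i).astype('uint8'),0,1)[0][0])[:,0]
P=np.array([ray(c,*q,.091)[:2] for q in h if q[1]>2]);(a,b),r=cv2.minEnclosingCircle((P*1000).astype('float32'))
print(a,b,r,s['tcp_pos'],rel(s,(a/1000,b/1000)),ang(c,p,(a/1000,b/1000)))
```

```text
[ 0.51969502 -0.23987548  0.06912321] 15.436564277199649 (np.float64(55.34146487118693), np.float64(-0.1506021765387503))
[ 195   92  121   93 8765]
572.807861328125 -223.9618377685547 24.14851951599121 [ 0.51942654 -0.23981133  0.06879761] (np.float64(55.67407338158708), np.float64(-1.0815274236568528)) [(np.float64(-20.303634919179334), np.int32(289), np.float64(33.27078661012699)), (np.float64(-107.64557867220581), np.int32(422), np.float64(12.807434584263532))]
```

Request:
move_arm(plan=[[1.3,9.6,0,-0.1745],[0.8,9.6,0,-0.1745],[0.8,9.6,0,-0.1745],[0.8,9.6,0,-0.1745],[0.8,9.6,0,-0.1745]])

```text
time: 3.18
tcp_pos: [0.5489, -0.2752, 0.0678]
eef_rot: [-0.001, 0.84, 0.543, -0.001]
force: [-1.4, -0.2, -0.0]
gripper_width: 0.0002
grasp_force: 0.8
```

```bash
cat >> h.py <<'E'
def rep(name=None,A=(.573,-.2248)):
    s,c,p,d=look(name);c2=arm.camera_params('wrist');s2=arm.state()
    a=ang(c,p,A);print('t',s2['time'],'tcp',np.round(s2['tcp_pos'],4),'H',np.degrees(head(s2)).round(1),'rel',np.round(rel(s2,A),1),'j6',s2['joint_positions'][5].round(3),'F',np.round(s2['force'],1))
    print('black',a[0],'white',a[1])
E
python3 -c "from h import *;rep('s1')"
```

```text
t 3.225 tcp [ 0.55   -0.276   0.0681] H 65.9 rel [56.1  0.2] j6 -0.209 F [-0.4 -0.9  0. ]
black (np.float64(24.911534858620506), np.int32(310), np.float64(33.41936886263671)) white (np.float64(-109.45892598642784), np.int32(394), np.float64(12.740927094900773))
```

Request:
move_arm(plan=[[1.8,9.6,0,-0.1745],[0.8,9.6,0,-0.1745],[0.8,9.6,0,-0.1745],[0.8,9.6,0,-0.1745],[0.8,9.6,0,-0.1745]])

```text
time: 3.85
tcp_pos: [0.5964, -0.2749, 0.068]
eef_rot: [-0.0, 0.533, 0.846, -0.001]
force: [-1.4, -1.1, 0.4]
gripper_width: 0.0002
grasp_force: 0.8
```

```bash
python3 -c "from h import *;rep('s2')"
```

```text
t 3.9 tcp [ 0.5975 -0.2744  0.0682] H 115.8 rel [55.3 -0.5] j6 -1.034 F [-0.4 -0.9 -0.2]
black (np.float64(74.80442450129877), np.int32(322), np.float64(33.82537201952481)) white (np.float64(-111.51305968832281), np.int32(380), np.float64(12.678261328871445))
```

Request:
move_arm(plan=[[0.8,9.6,0,-0.1745],[0.8,9.6,0,-0.1745],[0.8,9.6,0,-0.1745],[0.8,9.6,0,-0.1745],[0.8,9.6,0,-0.1745]])

```text
time: 4.53
tcp_pos: [0.6276, -0.2392, 0.0688]
eef_rot: [0.001, 0.127, 0.992, -0.001]
force: [1.1, -0.9, 0.7]
gripper_width: -0.0004
grasp_force: 0.4
```

```bash
python3 -c "from h import *;rep('s3')"
```

```text
t 4.575 tcp [ 0.6279 -0.2378  0.0688] H 165.7 rel [56.4 -0.9] j6 -1.835 F [ 2.2 -1.3 -0.2]
black (np.float64(111.66290947831234), np.int32(323), np.float64(34.07499083686501)) white (np.float64(-111.83060732142887), np.int32(425), np.float64(12.87566841315227))
```

```bash
cat >> h.py <<'E'
def cap(c,p):
    m=(p.max(2)<60).astype('uint8');m[232:]=0;m[:,:150]=0;m[:,360:]=0
    m=cv2.morphologyEx(m,cv2.MORPH_OPEN,np.ones((5,5)))
    cs=cv2.findContours(m,0,1)[0];q=max(cs,key=cv2.contourArea)
    h=cv2.convexHull(q)[:,0];P=np.array([ray(c,*x,.091)[:2] for x in h])*1000
    M=np.c_[2*P,np.ones(len(P))];a,b,k=np.linalg.lstsq(M,(P**2).sum(1),rcond=None)[0];return a,b,np.sqrt(k+a*a+b*b),cv2.boundingRect(q)
E
python3 - <<'E'
from h import *
c=arm.camera_params('wrist');p=cv2.imread('pics/s3.png');print(cap(c,p),arm.state()['tcp_pos'])
E
```

```text
(np.float64(572.3904460345772), np.float64(-222.97879790531078), np.float64(24.11988970132419), (196, 84, 121, 122)) [ 0.62785397 -0.23784143  0.06880538]
```

View pics/s3.png

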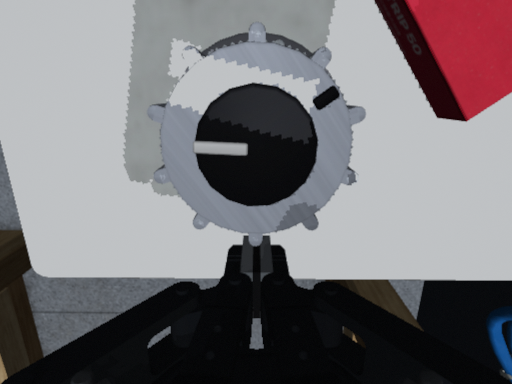

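The nose slipped onto a rib tip at (256,238). Seen from both sides, the axis is nearer (0.5725,-0.2235), so the nose was only just engaged. I'll back off, step to the next gap and go in deeper.

Request:
move_arm(plan=[[-4,0,0,0],[0.8,9.5,0,-0.157],[0.8,9.5,0,-0.157],[7,0,0,0],[0,0,0,0]])

```text
time: 5.2
tcp_pos: [0.6247, -0.2213, 0.0681]
eef_rot: [-0.0, -0.027, 1.0, 0.0]
force: [0.5, -0.8, -0.2]
gripper_width: 0.0002
grasp_force: 0.0
```

```bash
sed -i 's/A=(.573,-.2248)/A=(.5725,-.2235)/' h.py; python3 -c "from h import *;rep('s4')"
```

```text
t 5.25 tcp [ 0.6251 -0.2215  0.0682] H 183.1 rel [52.6  0.9] j6 -2.119 F [-0.2  0.3  0.5]
black (np.float64(111.95950510892976), np.int32(254), np.float64(33.13935228436615)) white (np.float64(-108.0274308567877), np.int32(427), np.float64(12.963599841960729))
```

Request:
move_arm(plan=[[0.5,9.3,0,-0.1745],[0.5,9.3,0,-0.1745],[0.8,9.3,0,-0.1745],[0.8,4.6,0,-0.0873],[0,0,0,0]])

```text
time: 5.88
tcp_pos: [0.6144, -0.1916, 0.0686]
eef_rot: [0.0, -0.327, 0.945, -0.0]
force: [0.6, -0.1, 0.6]
gripper_width: 0.0005
grasp_force: 0.2
```

```bash
python3 -c "from h import *;rep('s5')"
```

```text
t 5.925 tcp [ 0.6144 -0.1916  0.0685] H 218.2 rel [52.7  0.8] j6 -2.697 F [-0.  -0.9 -0.3]
black (np.float64(142.18509624266667), np.int32(257), np.float64(33.254005499002936)) white (np.float64(-107.38831231318335), np.int32(467), np.float64(12.978687809759398))
```

Request:
move_arm(plan=[[0,0,-37,0],[0.9,-9.6,0,0.182],[0.9,-9.6,0,0.182],[0.9,-9.6,0,0.182],[0.9,-9.6,0,0.182]])

```text
time: 6.55
tcp_pos: [0.6255, -0.2279, 0.1052]
eef_rot: [-0.0, 0.034, 0.999, 0.0]
force: [0.6, -0.1, 0.1]
gripper_width: 0.0002
grasp_force: 0.0
```

Request:
move_arm(plan=[[0.9,-9.6,0,0.182],[0.9,-9.6,0,0.182],[0.9,-9.6,0,0.182],[0.9,-9.6,0,0.182],[0.9,-9.6,0,0.182]])

```text
time: 7.18
tcp_pos: [0.6021, -0.2685, 0.1052]
eef_rot: [-0.0, 0.47, 0.883, -0.0]
force: [0.3, 0.1, 0.2]
gripper_width: 0.0005
grasp_force: 0.0
```

Request:
move_arm(plan=[[0.9,-9.6,0,0.182],[0.9,-9.6,0,0.182],[0.9,-9.6,0,0.182],[0.9,-9.6,0,0.182],[0.9,-9.6,0,0.182]])

```text
time: 7.8
tcp_pos: [0.5558, -0.275, 0.1053]
eef_rot: [-0.0, 0.81, 0.587, -0.0]
force: [-0.5, -0.2, -0.3]
gripper_width: 0.0001
grasp_force: 0.0
```

Request:
move_arm(plan=[[0.9,-9.6,0,0.182],[0.9,-9.6,0,0.182],[0.9,-9.6,0,0.182],[0.9,-9.6,0,0.182],[0.9,-9.6,0,0.182]])

```text
time: 8.43
tcp_pos: [0.5223, -0.2424, 0.1053]
eef_rot: [-0.0, 0.985, 0.171, -0.0]
force: [-0.1, -0.1, -0.3]
gripper_width: -0.0
grasp_force: 0.0
```

Request:
move_arm(plan=[[0.9,-9.6,0,0.182],[0.9,-9.6,0,0.182],[0.9,-9.6,0,0.182],[0.9,-9.6,0,0.182],[0.9,-9.6,0,0.182]])

```text
time: 9.05
tcp_pos: [0.5274, -0.1958, 0.1053]
eef_rot: [0.0, 0.96, -0.279, -0.0]
force: [0.9, -0.2, -0.3]
gripper_width: 0.0001
grasp_force: 0.0
```

Request:
move_arm(plan=[[0.9,-9.6,0,0.182],[0.9,-9.6,0,0.182],[0.9,-9.6,0,0.182],[0.9,-9.6,0,0.182],[0,0,0,0]])

```text
time: 9.68
tcp_pos: [0.558, -0.1732, 0.1054]
eef_rot: [0.0, 0.801, -0.599, -0.0]
force: [1.2, -1.2, -0.7]
gripper_width: 0.0001
grasp_force: 0.0
```

```bash
python3 -c "from h import *;rep('s6')
print(cap(arm.camera_params('wrist'),cv2.imread('pics/s6.png')))"
```

```text
t 9.725 tcp [ 0.5576 -0.1733  0.1052] H -73.5 rel [52.4  0. ] j6 2.379 F [-0.3 -0.4  1.1]
black (np.float64(145.94764702871066), np.int32(126), np.float64(33.08103878628048)) white (np.float64(-105.49680205780393), np.int32(280), np.float64(12.959410689710024))
(np.float64(572.385740041339), np.float64(-224.47035268580964), np.float64(24.103716557461663), (212, 95, 94, 94))
```

Request:
move_arm(plan=[[-1.5,0,0,0],[0,0,37,0],[0,0,0,0],[0.8,9.4,0,-0.1745],[0.8,9.4,0,-0.1745]])

```text
time: 10.35
tcp_pos: [0.5404, -0.1796, 0.0688]
eef_rot: [-0.001, 0.894, -0.448, 0.0]
force: [0.7, 1.8, -1.5]
gripper_width: -0.0002
grasp_force: 0.9
```

```bash
sed -i 's/A=(.5725,-.2235)/A=(.5725,-.224)/' h.py; python3 -c "from h import *;rep('s7')"
```

```text
t 10.4 tcp [ 0.5396 -0.1801  0.0688] H -53.1 rel [54.8  0.1] j6 1.996 F [ 0.5 -0.1 -1. ]
black (np.float64(154.73109750061423), np.int32(198), np.float64(33.273465811886)) white (np.float64(-105.45610316842918), np.int32(474), np.float64(12.96759055675668))
```

Request:
move_arm(plan=[[2.0,9.3,0,-0.1745],[0.8,9.3,0,-0.1745],[0.8,9.3,0,-0.1745],[0.8,9.3,0,-0.1745],[0.8,9.3,0,-0.1745]])

```text
time: 11.02
tcp_pos: [0.5188, -0.2201, 0.0688]
eef_rot: [-0.001, 1.0, -0.03, -0.001]
force: [-1.1, 1.7, 0.5]
gripper_width: 0.0001
grasp_force: 1.0
```

```bash
python3 -c "from h import *;rep('s8')"
```

```text
t 11.075 tcp [ 0.519  -0.2213  0.0689] H -3.2 rel [53.5 -0.4] j6 1.045 F [-0.5  1.9 -0.1]
black (np.float64(-154.188051668234), np.int32(196), np.float64(33.30808139268596)) white (np.float64(-105.08732699712739), np.int32(430), np.float64(12.844941003592709))
```

Request:
move_arm(plan=[[0.8,9.3,0,-0.1745],[0.8,9.3,0,-0.1745],[0.8,9.3,0,-0.1745],[0.8,9.3,0,-0.1745],[0.8,9.3,0,-0.1745]])

```text
time: 11.7
tcp_pos: [0.5354, -0.2627, 0.0687]
eef_rot: [-0.001, 0.919, 0.394, -0.001]
force: [-1.5, 1.6, 0.7]
gripper_width: -0.0004
grasp_force: 1.1
```

```bash
python3 -c "from h import *;rep('s9')"
```

```text
t 11.75 tcp [ 0.5363 -0.2635  0.069 ] H 46.6 rel [53.6 -0.8] j6 0.13 F [-0.7  0.7  0. ]
black (np.float64(-102.96341059666102), np.int32(195), np.float64(33.31615347795394)) white (np.float64(-105.89676735340204), np.int32(394), np.float64(12.767287726033187))
```

Black rib has just made its first pass over the mark (≈257°). I'll keep going.

Request:
move_arm(plan=[[0.8,9.3,0,-0.1745],[0.8,9.3,0,-0.1745],[0.8,9.3,0,-0.1745],[0.8,9.3,0,-0.1745],[0.8,9.3,0,-0.1745]])

```text
time: 12.38
tcp_pos: [0.5782, -0.2769, 0.0686]
eef_rot: [-0.001, 0.667, 0.745, -0.0]
force: [-2.2, 0.4, 0.8]
gripper_width: 0.0002
grasp_force: 1.2
```

```bash
python3 -c "from h import *;rep('s10')"
```

```text
t 12.425 tcp [ 0.5793 -0.277   0.0687] H 96.6 rel [53.4 -0.7] j6 -0.719 F [-1.6  1.   0.2]
black (np.float64(-51.935082171541346), np.int32(201), np.float64(33.2882213175476)) white (np.float64(-106.98875170108711), np.int32(325), np.float64(12.465737390541369))
```

Request:
move_arm(plan=[[0.8,9.3,0,-0.1745],[0.8,9.3,0,-0.1745],[0.8,9.3,0,-0.1745],[0.8,9.3,0,-0.1745],[0.8,9.3,0,-0.1745]])

```text
time: 13.05
tcp_pos: [0.6168, -0.2541, 0.0684]
eef_rot: [-0.001, 0.29, 0.957, -0.001]
force: [-1.6, -0.9, -1.0]
gripper_width: 0.0001
grasp_force: 1.0
```

```bash
python3 -c "from h import *;rep('s11')"
```

```text
t 13.1 tcp [ 0.6176 -0.2532  0.0685] H 146.5 rel [53.7 -0.5] j6 -1.527 F [-2.  -0.  -1.3]
black (np.float64(-1.9741079168411475), np.int32(208), np.float64(33.295977158004874)) white (np.float64(-108.62508072300014), np.int32(401), np.float64(12.853837300067504))
```

Request:
move_arm(plan=[[0.8,9.3,0,-0.1745],[0.8,9.3,0,-0.1745],[0.8,9.3,0,-0.1745],[0.8,9.3,0,-0.1745],[0.8,9.3,0,-0.1745]])

```text
time: 13.72
tcp_pos: [0.6248, -0.2098, 0.069]
eef_rot: [0.001, -0.141, 0.99, -0.001]
force: [1.0, -2.3, -0.2]
gripper_width: -0.0001
grasp_force: 0.8
```

```bash
python3 -c "from h import *;rep('s12')"
```

```text
t 13.775 tcp [ 0.6245 -0.2085  0.0689] H 196.5 rel [54.3 -0.2] j6 -2.334 F [ 0.2 -0.3 -0.2]
black (np.float64(45.830414164391364), np.int32(197), np.float64(33.25590888024771)) white (np.float64(-108.38560375008454), np.int32(445), np.float64(12.948628202291365))
```

Request:
move_arm(plan=[[-0.5,0,-37,0],[0.8,-9.5,0,0.177],[0.8,-9.5,0,0.177],[0.8,-9.5,0,0.177],[0.8,-9.5,0,0.177]])

```text
time: 14.4
tcp_pos: [0.6225, -0.2468, 0.1059]
eef_rot: [0.001, 0.217, 0.976, -0.0]
force: [-0.2, 0.9, -0.2]
gripper_width: -0.0001
grasp_force: 0.0
```

Request:
move_arm(plan=[[0.8,-9.5,0,0.177],[0.8,-9.5,0,0.177],[0.8,-9.5,0,0.177],[0.8,-9.5,0,0.177],[0.8,-9.5,0,0.177]])

```text
time: 15.02
tcp_pos: [0.5872, -0.2769, 0.1058]
eef_rot: [0.001, 0.615, 0.789, 0.0]
force: [-0.5, -0.1, -0.7]
gripper_width: 0.0
grasp_force: 0.0
```

Request:
move_arm(plan=[[0.8,-9.5,0,0.177],[0.8,-9.5,0,0.177],[0.8,-9.5,0,0.177],[0.8,-9.5,0,0.177],[0.8,-9.5,0,0.177]])

```text
time: 15.65
tcp_pos: [0.5417, -0.2686, 0.1059]
eef_rot: [0.0, 0.893, 0.45, 0.0]
force: [-0.8, -0.2, 0.1]
gripper_width: -0.0005
grasp_force: 0.0
```

Request:
move_arm(plan=[[0.8,-9.5,0,0.177],[0.8,-9.5,0,0.177],[0.8,-9.5,0,0.177],[0.8,-9.5,0,0.177],[0.8,-9.5,0,0.177]])

```text
time: 16.27
tcp_pos: [0.5193, -0.228, 0.1059]
eef_rot: [0.0, 1.0, 0.024, 0.001]
force: [-0.6, -1.0, 1.0]
gripper_width: 0.0001
grasp_force: 0.0
```

Request:
move_arm(plan=[[0.8,-9.5,0,0.177],[0.8,-9.5,0,0.177],[0.8,-9.5,0,0.177],[0,0,0,0]])

```text
time: 16.77
tcp_pos: [0.525, -0.2001, 0.1058]
eef_rot: [0.0, 0.972, -0.233, 0.0]
force: [1.1, -0.3, -0.1]
gripper_width: 0.0002
grasp_force: 0.0
```

```bash
python3 -c "from h import *;rep('s13')"
```

```text
t 16.825 tcp [ 0.525  -0.2004  0.1057] H -26.9 rel [53.1 -0.4] j6 1.495 F [ 0.3 -0.3  0.3]
black (np.float64(50.32870090878865), np.int32(155), np.float64(33.4556402409941)) white (np.float64(-105.60653917817248), np.int32(277), np.float64(12.869598922208532))
```

Request:
move_arm(plan=[[-0.7,0,0,0],[0,0,37,0],[0,0,0,0],[0.8,9.3,0,-0.1745],[0.8,9.3,0,-0.1745]])

```text
time: 17.45
tcp_pos: [0.5216, -0.2204, 0.0756]
eef_rot: [0.002, 0.998, -0.057, 0.003]
force: [-6.8, 2.7, 26.4]
gripper_width: -0.0001
grasp_force: 21.7
```

Request:
move_arm(plan=[[1.3,9.3,0,-0.1745],[0.8,9.3,0,-0.1745],[0.8,9.3,0,-0.1745],[0.8,9.3,0,-0.1745],[0.8,9.3,0,-0.1745]])

```text
time: 18.08
tcp_pos: [0.5391, -0.2647, 0.0768]
eef_rot: [0.006, 0.929, 0.37, 0.005]
force: [2.0, 4.1, 22.5]
gripper_width: 0.0004
grasp_force: 10.7
```

```bash
python3 -c "from h import *;rep('s14')"
```

```text
t 18.125 tcp [ 0.5398 -0.2655  0.0769] H 43.6 rel [52.3 -7.5] j6 0.181 F [ 1.3  2.6 21.6]
black (np.float64(128.2053637079249), np.int32(217), np.float64(33.44616318121362)) white (np.float64(-105.70454242679489), np.int32(351), np.float64(12.795721765923194))
```

The shoulders came down on the rib tops, giving about 22 N upward on the fingers. I'll raise 9 mm so that only the nose engages.

Request:
move_arm(plan=[[0,0,-9,0],[0,0,0,0],[0,0,0,0]])

```text
time: 18.5
tcp_pos: [0.5328, -0.2609, 0.0767]
eef_rot: [-0.0, 0.93, 0.368, -0.0]
force: [1.5, -0.6, 1.8]
gripper_width: 0.0001
grasp_force: 0.7
```

```bash
python3 -c "from h import *;rep('s15')"
```

```text
t 18.55 tcp [ 0.5326 -0.2607  0.0764] H 43.2 rel [54.2  0.5] j6 0.191 F [ 0.8 -1.8  0.6]
black (np.float64(119.30758507584153), np.int32(235), np.float64(33.41775015629829)) white (np.float64(-105.92434698843729), np.int32(358), np.float64(12.799514828217049))
```

View pics/s15.png

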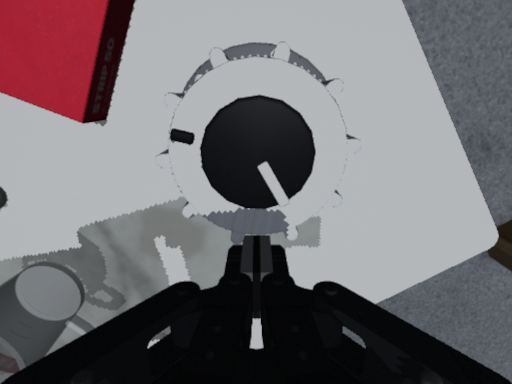

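The nose is now in the gap, with ribs at (236,237) and (292,232), and the black rib is at 119.3°. I'll resume the sweep.

Request:
move_arm(plan=[[1.3,9.3,0,-0.1745],[0.8,9.3,0,-0.1745],[0.8,9.3,0,-0.1745],[0.8,9.3,0,-0.1745],[0.8,9.3,0,-0.1745]])

```text
time: 19.18
tcp_pos: [0.5739, -0.2772, 0.0752]
eef_rot: [-0.002, 0.685, 0.729, -0.001]
force: [-1.5, -2.0, 0.4]
gripper_width: 0.0
grasp_force: 1.4
```

```bash
python3 -c "from h import *;rep('s16')"
```

```text
t 19.225 tcp [ 0.575  -0.277   0.0754] H 93.7 rel [53.1  1. ] j6 -0.672 F [-0.9 -0.5 -0.9]
black (np.float64(158.4069724129934), np.int32(248), np.float64(33.44078515736134)) white (np.float64(-107.05769211546904), np.int32(307), np.float64(12.318349822935925))
```

Request:
move_arm(plan=[[0.8,9.3,0,-0.1745],[0.8,9.3,0,-0.1745],[0.8,9.3,0,-0.1745],[0.8,9.3,0,-0.1745],[0.8,9.3,0,-0.1745]])

```text
time: 19.85
tcp_pos: [0.614, -0.2556, 0.0753]
eef_rot: [-0.002, 0.314, 0.949, -0.0]
force: [-2.1, -0.9, -0.7]
gripper_width: 0.0005
grasp_force: 1.5
```

```bash
python3 -c "from h import *;rep('s17')"
```

```text
t 19.9 tcp [ 0.6146 -0.2545  0.0753] H 143.6 rel [52.  -0.4] j6 -1.481 F [-0.8 -0.9 -1.1]
black (np.float64(-149.5550304725053), np.int32(246), np.float64(33.48651875905465)) white (np.float64(-108.51499181648603), np.int32(353), np.float64(12.887193529694978))
```

Request:
move_arm(plan=[[1.0,9.2,0,-0.1745],[1.0,9.2,0,-0.1745],[0.8,9.2,0,-0.1745],[0.4,4.6,0,-0.087],[0,0,0,0]])

```text
time: 20.52
tcp_pos: [0.6245, -0.225, 0.076]
eef_rot: [-0.001, 0.018, 1.0, 0.001]
force: [0.1, 0.0, 0.6]
gripper_width: -0.0001
grasp_force: 0.0
```

```bash
cat >> h.py <<'E'
def fine(name):
    s,c,p,d=look(name);a,b,r,bb=cap(c,p);A=(a/1000,b/1000)
    x=ang(c,p,A);print('capfit',a,b,r,bb,'black',x[0],'white',x[1],'collar-mark',(x[0][0]-x[1][0]+180)%360-180)
    # white rib direction by its own long axis, no axis estimate needed
    m=(p.min(2)>110).astype('uint8');X,Y,W,H=bb;n=np.zeros_like(m);cv2.circle(n,(X+W//2,Y+H//2),int(W*.42),1,-1);m&=n
    ct=max(cv2.findContours(m,0,1)[0],key=cv2.contourArea)
    vx,vy,x0,y0=cv2.fitLine(ct,cv2.DIST_L2,0,.01,.01).ravel();q=ray(c,x0+8*vx,y0+8*vy,.094)-ray(c,x0-8*vx,y0-8*vy,.094)
    print('white axis',np.degrees(np.arctan2(q[1],q[0])))
E
python3 -c "from h import *;fine('f1');rep()"
```

```text
capfit 572.134802429825 -224.0378027758763 24.142350834026626 (196, 98, 113, 112) black (np.float64(-112.32795790739321), np.int32(243), np.float64(33.44305118907641)) white (np.float64(-107.17220750139217), np.int32(370), np.float64(12.94703038419106)) collar-mark -5.1557504060010615
white axis 71.80840956064334
t 20.625 tcp [ 0.6252 -0.2254  0.0767] H 178.0 rel [52.7 -0.5] j6 -2.034 F [ 0.1 -0.1  0. ]
black (np.float64(-112.82854004183895), np.int32(248), np.float64(33.56738497289939)) white (np.float64(-108.6262781102121), np.int32(369), np.float64(12.916777752291587))
```

Request:
move_arm(plan=[[0.2,3.0,0,-0.0567],[0.2,3.0,0,-0.0567],[0,0,0,0],[0,0,0,0]])

```text
time: 21.12
tcp_pos: [0.6253, -0.2199, 0.0773]
eef_rot: [0.0, -0.04, 0.999, 0.0]
force: [-0.0, -0.9, -0.6]
gripper_width: 0.0002
grasp_force: 0.4
```

```bash
python3 -c "from h import *;fine('f2');rep()"
```

```text
capfit 572.1312051690284 -224.14372089754795 24.149717130028797 (198, 95, 113, 112) black (np.float64(-107.70090159911285), np.int32(244), np.float64(33.448290289080134)) white (np.float64(-107.17812146519702), np.int32(372), np.float64(12.903880222387553)) collar-mark -0.5227801339158304
white axis 72.6616034891809
t 21.225 tcp [ 0.6253 -0.2199  0.0773] H 184.6 rel [52.9  0.2] j6 -2.142 F [ 0.  -1.2 -0.4]
black (np.float64(-108.22743753654267), np.int32(248), np.float64(33.54079085527639)) white (np.float64(-108.56866223779662), np.int32(372), np.float64(12.959081391787647))
```

The ribs are in line to within about half a degree. I'll back off the flank, withdraw radially, lift and check.

Request:
move_arm(plan=[[0,-2,0,0],[-15,0,0,0],[-15,0,0,0],[0,0,-50,0],[0,0,-50,0]])

```text
time: 21.85
tcp_pos: [0.6561, -0.2187, 0.1774]
eef_rot: [-0.001, -0.041, 0.999, 0.001]
force: [0.7, -0.7, 0.8]
gripper_width: -0.0001
grasp_force: 0.0
```

Request:
move_arm(plan=[[0,0,-30,0],[0,0,0,0],[0,0,0,0]])

```text
time: 22.22
tcp_pos: [0.6551, -0.2188, 0.2055]
eef_rot: [-0.001, -0.041, 0.999, 0.001]
force: [0.5, -0.1, -1.3]
gripper_width: 0.0003
grasp_force: 0.0
```

```bash
python3 -c "
from h import *;fine('f3');rep()
p=cv2.imread('pics/f3.png');cv2.imwrite('pics/f3c.png',cv2.resize(p,(768,576)))"
```

```text
capfit 572.6532988992531 -224.1754085290654 24.08970427238623 (227, 56, 60, 63) black (np.float64(-107.98742828973576), np.int32(65), np.float64(33.38105046084674)) white (np.float64(-108.40677729899448), np.int32(113), np.float64(12.855871213800377)) collar-mark 0.419349009258724
white axis 73.14946016776977
t 22.325 tcp [ 0.6545 -0.2187  0.2043] H 184.7 rel [82.1  1.4] j6 -2.122 F [ 0.5 -0.6  0.1]
black (np.float64(-107.56757817051847), np.int32(65), np.float64(33.48905284938216)) white (np.float64(-107.44039836522374), np.int32(114), np.float64(12.842896582798094))
```

View pics/f3c.png

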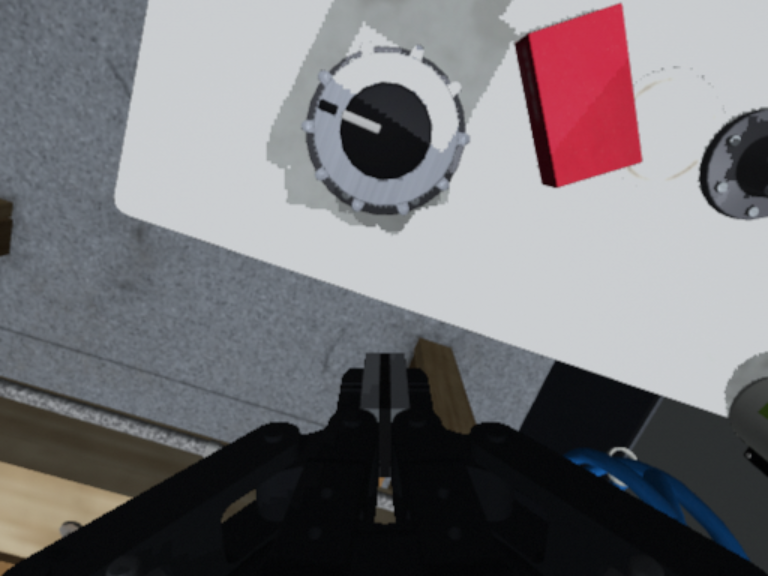

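The picture shows the black rib at (328,106) in line with the white rib at (362,122). The arm is clear and the carton is where it was.

```bash
python3 -c "from station import arm;print(arm.sign_off())"
```

```text
the job is handed in; nothing more can be done
None
```

The wide collar was rolled counter-clockwise to its second meeting with the fixed rib, the ribs measured in line within about half a degree, the arm clear and touching nothing, and the job handed in at about 22 s; midway the fingertips pressed down on the grip-rib tops at up to about 26 N until I raised them.

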